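# Load the deburring tub and fold its cover shut

### The arm

A 6-joint arm with a two-finger parallel gripper is mounted at the origin on the work surface. World frame = base frame: x ahead of the robot, y to its left, z up, the work surface at z = 0. Lengths are in m, angles in rad, forces in N, time in s.
With the tool pointing down it reaches from about 0.35 to 0.975 m from the base axis. Payload 7.1 kg.
Tool frame: the origin (TCP) lies midway between the tips of the shut fingers; the grasp point (between the pads) lies 19 mm behind it; z points along the fingers, x is the direction in which the jaws open and shut, and the axes are right-handed (so a half turn about z gives the same grasp; the last joint's range is limited). The gripper opens to 88 mm and grips with 3 to 60 N. Pads are 20 mm wide; open, the fingers measure 115 mm over their backs; the gripper's body (75 mm by 178 mm) begins 61 mm behind the grasp point.
Start: joints at [-1.211, 0.423, 1.63, -0, 1.089, -0.019], TCP at [0.231, -0.581, 0.223] pointing down, gripper open.
Joint ranges: [-3, 3], [-0.9, 2.11], [0.09, 2.58], [-1.31, 4.45], [0.11, 2.69], [-2.54, 2.54]. Speed limits (rad/s): [2.39, 2.39, 3.01, 3.14, 3.14, 3.14].

### API

Orientations are given as a unit quaternion [w, x, y, z].
In Python, from station import move_pose, movel, movej, command_gripper, wait, inverse_kinematics, read_camera, camera_info, MotionError, job_done, get_time, get_joint_pos, get_qvel, get_effort, get_tcp_pos, get_ee_rot, get_ft_force, get_ft_torque, get_grip_width gives the robot as it stands. Calls block until the motion is done:
- move_pose(position, orientation): joint-space move of the TCP to a pose.
- movel(position, frame=None, v=0.15, until_force=None): straight line of the TCP; frame=None keeps the orientation; v is the mean speed in m/s. With until_force (N) it stops when the force on the tool has changed by that much, and returns True; else False.
- movej(angles): joint-space move.
- command_gripper(opening): opening from 0.0 (shut) to 1.0 (fully open); the grip force is fixed at half the most; returns when the fingers have stopped.
- wait(seconds).
- inverse_kinematics(position, orientation): joint angles nearest the present ones, or None.
- read_camera(name): name is "scene" or "top" or "wrist"; returns the picture (400x640x3 uint8, red, green, blue); there is no depth.
- camera_info(name): a dict with "intrinsics" (3x3 intrinsics, pixels), "dist" ([k1, k2, p1, p2, k3] as OpenCV has them; the pictures are not rectified), "T" (4x4, takes a point from camera to world coordinates); the wrist camera has in their place "tool_from_camera" (4x4, takes a point from camera to tool coordinates, whose origin is the TCP and whose axes are the tool frame's). Camera axes: x right, y up, looking along -z (the intrinsics and any distortion apply to the point x, -y, -z); pixel columns grow to the right and rows downward; lengths in m; the calibration is good to about 2 mm. A picture is of the moment at which its call begins: read the wrist's pose just before it. camera_info takes no time and is no camera call.
A pose or a line that the arm cannot do raises MotionError and nothing moves.
- job_done(): hands the job in, once; it reports no verdict.
Readings, each from a call of its own:
- get_time(): time.
- get_joint_pos(): joint angles.
- get_qvel(): joint speeds.
- get_effort(): joint torques, N m.
- get_tcp_pos(): TCP position.
- get_ee_rot(): TCP orientation.
- get_ft_force(): force on the tool from outside, world axes, zero at the start.
- get_ft_torque(): the same for the moment, N m.
- get_grip_width(): opening from 0.0 (shut) to 1.0 (fully open).
Only numpy, scipy, OpenCV 4.12 (cv2) and the standard library are available. Lean on these libraries where they do the work, as an engineer would, in place of code of your own. Each camera call takes 0.05 s, during which the arm holds its last target.

### The job

Get the deburring tub ready to run: push its half-open two-panel cover at the fold until it is folded right back, lay every steel link from the mat inside the tub, and only then tip all eight ceramic balls from the cup in over them. Stand the empty cup upright on its stand again and fold the cover fully shut. Leave the jar, the spanner and the brush where they are.

Things in the scene. Friction and masses are not known exactly. Their poses are not given: they have to be found in the camera images.
- cover (a joint): fold of the tub's bifold cover, rad: angle of each clear panel above level; 0 = both flat, shut; 1.42 = folded right back, at its stop. It stays where it is left. At the fold rod it takes about 3 N straight up to raise it, about 10 N along the track when 0.3 rad open, 1 to 4 N to bring it down. The outer panel's free edge runs along the tub's y in tracks on the rim.
- fold_rod (a point): middle of the fold hinge rod joining the two clear panels (each 140 mm across, 4 mm thick): bare steel, 12 mm thick, along the tub's x. At its middle both panels have a finger notch, 70 mm long along the rod and 37 mm deep on each side of its axis, so it can be pinched there from above. It moves on an arc of radius 140 mm about cover_hinge. The point turns with the first panel.
- cover_hinge (a point): middle of the fixed hinge line (along the tub's x) of the first panel, at the tub's +y end: 140 mm from the tub's centre along its y, 76 mm above the tub floor. As the cover folds back the rod goes up and towards it.
- tub_floor (a point): centre of the inner floor of the grey deburring tub on its green base (fixed; floor 55 mm above the bench). Inside 200 mm along its x, 280 mm along its y; walls stand 69 mm above the floor, 12 mm thick. z up. With the cover folded back its panels stand over the last 50 mm or so at the +y end, the rod about 214 mm above the floor.
- stand_top (a point): centre of the top of the cup's fixed stand, a square grey block 110 mm wide and 40 mm high with a rubber top
- cup_center (a point): centre (half-way up) of the plain round aluminium cup: 62 mm outside diameter, 92 mm tall, wall 3 mm, open at the top (local +z), 0.12 kg empty; it stands on the stand and holds the eight balls
- ball0_center (a point): centre of one white ceramic tumbling ball (22 mm diameter, 18 g), eight alike, in the cup at the start
- ball1_center (a point): centre of one white ceramic tumbling ball (22 mm diameter, 18 g), eight alike, in the cup at the start
- ball2_center (a point): centre of one white ceramic tumbling ball (22 mm diameter, 18 g), eight alike, in the cup at the start
- ball3_center (a point): centre of one white ceramic tumbling ball (22 mm diameter, 18 g), eight alike, in the cup at the start
- ball4_center (a point): centre of one white ceramic tumbling ball (22 mm diameter, 18 g), eight alike, in the cup at the start
- ball5_center (a point): centre of one white ceramic tumbling ball (22 mm diameter, 18 g), eight alike, in the cup at the start
- ball6_center (a point): centre of one white ceramic tumbling ball (22 mm diameter, 18 g), eight alike, in the cup at the start
- ball7_center (a point): centre of one white ceramic tumbling ball (22 mm diameter, 18 g), eight alike, in the cup at the start
- link0_center (a point): centre of one steel connecting link lying flat on the 3 mm rubber mat: 100 mm long (along its x), two round eyes 34 mm wide and 22 mm high, between them a bar 22 mm wide (along y) and 20 mm high, about 0.22 kg. Up to four, some may be absent (None)
- link1_center (a point): centre of one steel connecting link lying flat on the 3 mm rubber mat: 100 mm long (along its x), two round eyes 34 mm wide and 22 mm high, between them a bar 22 mm wide (along y) and 20 mm high, about 0.22 kg. Up to four, some may be absent (None)
- link2_center (a point): centre of one steel connecting link lying flat on the 3 mm rubber mat: 100 mm long (along its x), two round eyes 34 mm wide and 22 mm high, between them a bar 22 mm wide (along y) and 20 mm high, about 0.22 kg. Up to four, some may be absent (None)
- link3_center (a point): centre of one steel connecting link lying flat on the 3 mm rubber mat: 100 mm long (along its x), two round eyes 34 mm wide and 22 mm high, between them a bar 22 mm wide (along y) and 20 mm high, about 0.22 kg. Up to four, some may be absent (None)
- jar: white jar 66 mm wide, 65 mm tall; leave alone
- spanner: steel spanner 170 mm long lying beyond the work; leave alone
- brush: brush 180 mm long lying beyond the work; leave alone
There are look-alikes about, which are no part of the job. What is shaped like the part that bears link1_center but red is not meant.

How it is judged:
By the outcome, as a careful person would: the job done as asked, in the order asked, and still so for the second after the job is handed in, with the robot touching nothing.
Of link0, link1, link2, link3 only 2 to 4 are there at a start; the rules pass over those that are not, and their reading is None.
At some moment in a run one of link0, link1, link2, link3 may be knocked a few centimetres aside while the robot is not near it.
It also fails if it takes over 208 s, if anything falls off the work surface, if the arm or the gripper's body presses on something with over 40 N, if the wrist force passes 120 N, or if a joint passes its speed limit or range.

## Working session

There is one attempt and no reset: what is moved stays moved. The work goes in short steps, each a Python script; the robot and the scene stay as the last script left them, time stands still between calls to the robot, and variables do not carry over. Pictures are saved under pics/ and viewed, and the job is handed in when it is done.

```bash
ls; mkdir -p pics
python3 - <<'E'
from station import *
import cv2,numpy as np
for n in ["scene","top","wrist"]:
    im=read_camera(n); cv2.imwrite(f"pics/{n}0.png",im[:,:,::-1]); c=camera_info(n)
    for k,v in c.items(): print(n,k,np.round(np.array(v),4).tolist())
print(get_time(),get_tcp_pos(),get_ee_rot())
E
```

```text
pics
scene intrinsics [[405.5136, 0.0, 327.9561], [0.0, 405.5136, 199.4918], [0.0, 0.0, 1.0]]
scene dist [-0.0845, 0.0, 0.0, 0.0, 0.0]
scene T [[-0.8309, -0.4272, 0.3566, 1.0246], [0.5563, -0.6523, 0.5149, 0.5457], [0.0127, 0.6261, 0.7796, 1.0547], [0.0, 0.0, 0.0, 1.0]]
top intrinsics [[489.1083, 0.0, 316.4412], [0.0, 489.1083, 198.9673], [0.0, 0.0, 1.0]]
top dist [-0.0211, 0.0, 0.0, 0.0, 0.0]
top T [[0.0293, 0.9921, -0.1223, 0.4386], [-0.9994, 0.0314, 0.0148, -0.057], [0.0185, 0.1218, 0.9924, 1.3684], [0.0, 0.0, 0.0, 1.0]]
wrist intrinsics [[282.8943, 0.0, 322.713], [0.0, 282.8943, 197.091], [0.0, 0.0, 1.0]]
wrist dist [-0.0227, 0.0, 0.0, 0.0, 0.0]
wrist tool_from_camera [[1.0, -0.0007, 0.0005, 0.0007], [-0.0005, -0.9529, -0.3033, -0.0846], [0.0007, 0.3033, -0.9529, -0.162], [0.0, 0.0, 0.0, 1.0]]
0.15 [ 0.23099415 -0.58028284  0.22207694] [-3.36041082e-04  8.27592372e-01 -5.61329233e-01 -4.95476391e-04]
```

View pics/scene0.png

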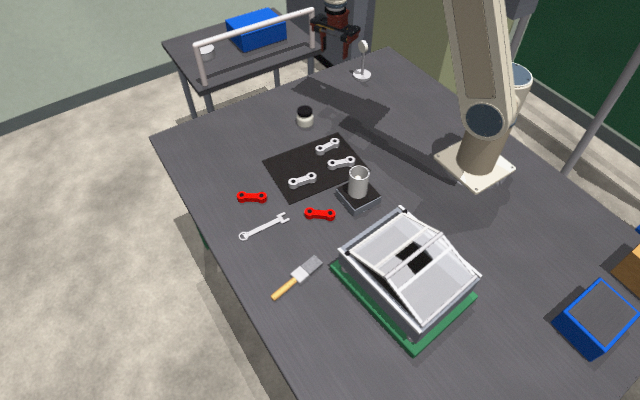

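View pics/top0.png

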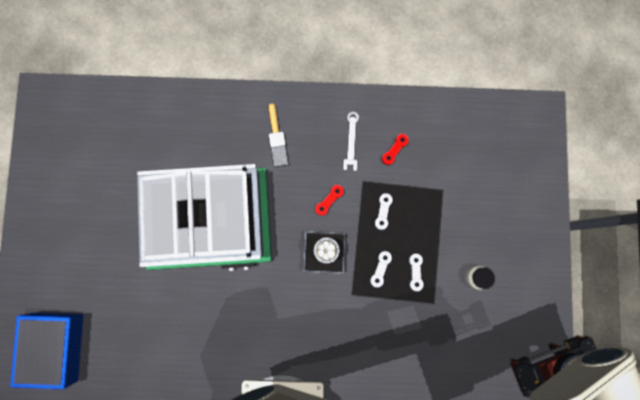

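View pics/wrist0.png

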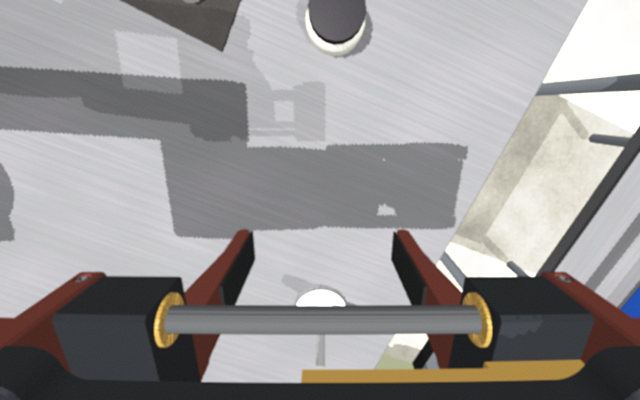

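The overview pictures show three steel links on the black mat (top view about (383,211), (381,270), (416,272)) and two red decoys. The cup is at (326,250), and the tub is on the left with its fold at about x=190 and its hinge end at about x=140. I'll write helpers and measure.

```bash
cat > h.py <<'E'
from station import *
import cv2,numpy as np
from scipy.spatial.transform import Rotation as R
F=np.diag([1.,-1,-1])
def campose(n):
    c=camera_info(n)
    if n=="wrist":
        q=get_ee_rot(); T=np.eye(4); T[:3,:3]=R.from_quat([q[1],q[2],q[3],q[0]]).as_matrix(); T[:3,3]=get_tcp_pos()
        T=T@np.array(c["tool_from_camera"])
    else: T=np.array(c["T"])
    return np.array(c["intrinsics"]),np.array(c["dist"],float),T
def ray(cp,uv):
    K,d,T=cp
    p=cv2.undistortPoints(np.array(uv,float).reshape(-1,1,2),K,d)[:,0]
    v=np.c_[p,np.ones(len(p))]@F@T[:3,:3].T
    return T[:3,3],v
def onplane(cp,uv,z):
    o,v=ray(cp,uv); return o+v*((z-o[2])/v[:,2])[:,None]
def proj(cp,P):
    K,d,T=cp
    Pc=(np.array(P,float).reshape(-1,3)-T[:3,3])@T[:3,:3]@F
    return cv2.projectPoints(Pc,np.zeros(3),np.zeros(3),K,d)[0][:,0]
def tri(cps,uvs):
    A=np.zeros((3,3));b=np.zeros(3)
    for cp,uv in zip(cps,uvs):
        o,v=ray(cp,[uv]); v=v[0]/np.linalg.norm(v[0]); M=np.eye(3)-np.outer(v,v); A+=M;b+=M@o
    return np.linalg.solve(A,b)
def snap(n,name=None):
    cp=campose(n); im=read_camera(n)
    if name: cv2.imwrite(f"pics/{name}.png",im[:,:,::-1])
    return cp,im
def q_down(yaw,tilt=None):
    # tool z down; jaw axis (tool x) at angle yaw in world xy
    x=np.array([np.cos(yaw),np.sin(yaw),0]); z=np.array([0,0,-1.]); y=np.cross(z,x)
    return qm(np.c_[x,y,z])
def qm(M):
    q=R.from_matrix(M).as_quat(); return np.array([q[3],q[0],q[1],q[2]])
def Rnow():
    q=get_ee_rot(); return R.from_quat([q[1],q[2],q[3],q[0]]).as_matrix()
def st(msg=""):
    print(msg,"t=%.1f"%get_time(),"tcp",np.round(get_tcp_pos(),4),"F",np.round(get_ft_force(),1),"w %.3f"%get_grip_width())
def links(cp,im,z=0.014,lo=150):
    """white link blobs over the mat -> centre,yaw via ray casting"""
    hsv=cv2.cvtColor(im,cv2.COLOR_RGB2HSV)
    return hsv
E
python3 - <<'E'
from h import *
im=cv2.imread("pics/top0.png"); 
a=cv2.resize(im[150:285,125:285],None,fx=5,fy=4.4*5/4.4,interpolation=cv2.INTER_CUBIC)[:600]
cv2.imwrite("pics/z_tub.png",cv2.resize(im[155:275,130:280],None,fx=5,fy=5,interpolation=cv2.INTER_CUBIC))
cv2.imwrite("pics/z_links.png",cv2.resize(im[170:310,295:455],None,fx=4,fy=4,interpolation=cv2.INTER_CUBIC))
im=cv2.imread("pics/scene0.png")
cv2.imwrite("pics/z_stub.png",cv2.resize(im[200:350,325:485],None,fx=4,fy=4,interpolation=cv2.INTER_CUBIC))
E
```

```text
(no output)
```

View pics/z_tub.png

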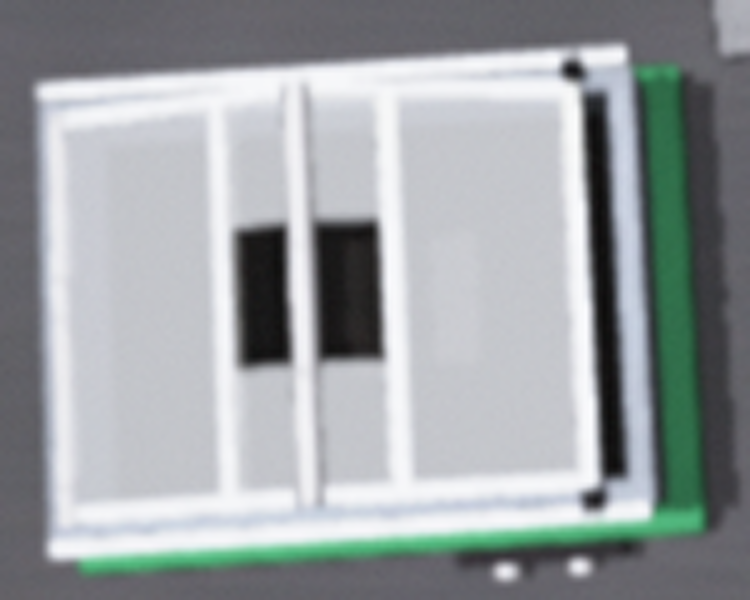

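View pics/z_links.png

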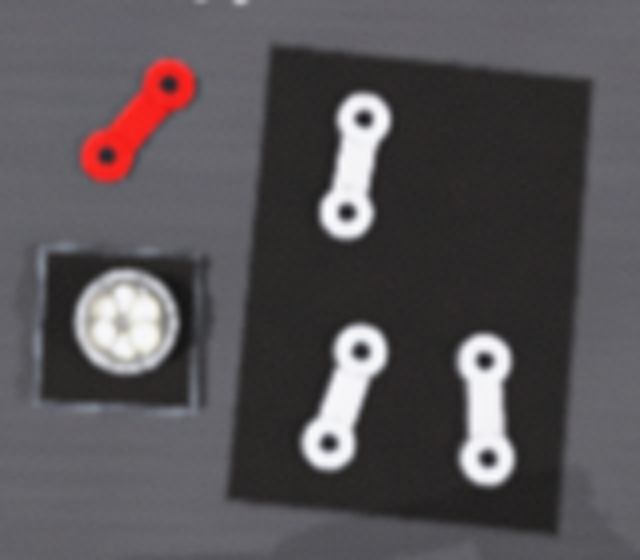

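View pics/z_stub.png

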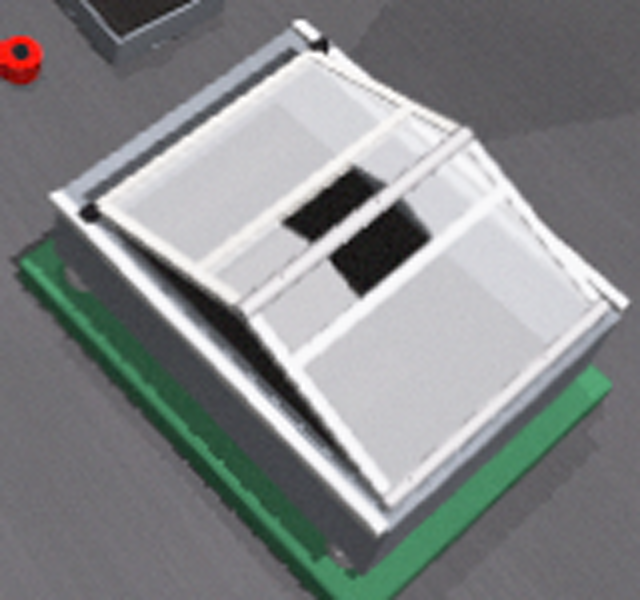

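Run:
```python
from h import *
t=campose("top"); s=campose("scene")
zt=lambda x,y:(130+x/5,155+y/5)
zs=lambda x,y:(325+x/4,200+y/4)
C=onplane(t,[zt(36,83),zt(627,47),zt(652,517),zt(50,558)],0.128); print("corners\n",C.round(4)); c=C.mean(0);print(c.round(4))
e=(C[0]-C[1])+(C[3]-C[2]); print("len",np.linalg.norm(C[0]-C[1]),np.linalg.norm(C[3]-C[2]),np.linalg.norm(C[0]-C[3]),"tub y dir deg",np.degrees(np.arctan2(e[1],e[0])))
e2=(C[0]-C[3])+(C[1]-C[2]);print("tub x deg",np.degrees(np.arctan2(e2[1],e2[0])))
# scene corners
print("tri corners", tri([t,s],[zt(36,83),zs(385,535)]).round(4) , tri([t,s],[zt(50,558),zs(625,302)]).round(4),tri([t,s],[zt(627,47),zs(52,195)]).round(4),tri([t,s],[zt(652,517),zs(303,22)]).round(4))
A=tri([t,s],[zt(295,85),zs(243,305)]);B=tri([t,s],[zt(312,503),zs(468,133)]);print("rod",A.round(4),B.round(4),((A+B)/2).round(4))
zl=lambda x,y:(295+x/4,170+y/4)
for n,a,b in [("A",(364,119),(347,212)),("B",(361,351),(329,442)),("C",(484,360),(488,458))]:
    P=onplane(t,[zl(*a),zl(*b)],0.02); d=P[0]-P[1]; print(n,P.mean(0).round(4),np.linalg.norm(d).round(4),np.degrees(np.arctan2(d[1],d[0])).round(1))
print("cup top",onplane(t,[zl(126,322)],0.132))
print("stand",onplane(t,[zl(42,247),zl(205,253),zl(195,412),zl(35,404)],0.04).round(4),onplane(t,[zl(42,247),zl(205,253),zl(195,412),zl(35,404)],0.04).mean(0))
print("jar",onplane(t,[(481,278)],0.065)," decoy",onplane(t,[(330,200)],0.02))
```

```text
corners
 [[0.6476 0.3858 0.128 ]
 [0.6761 0.0841 0.128 ]
 [0.4366 0.0609 0.128 ]
 [0.407  0.3611 0.128 ]]
[0.5418 0.223  0.128 ]
len 0.303046890701016 0.3017056907901144 0.24190733496965994 tub y dir deg 95.51217811715158
tub x deg 5.692633394597005
tri corners [0.6453 0.3878 0.1294] [0.407  0.3618 0.1258] [0.6741 0.0862 0.127 ] [0.4345 0.0636 0.1224]
rod [0.641  0.2413 0.1798] [0.4366 0.2228 0.1755] [0.5388 0.232  0.1777]
A [ 0.5761 -0.2655  0.02  ] 0.0662 -9.6
B [ 0.417  -0.2603  0.02  ] 0.0658 -18.7
C [ 0.4113 -0.3574  0.02  ] 0.0665 2.7
cup top [[ 0.46123416 -0.10463284  0.132     ]]
stand [[ 0.5118 -0.0498  0.04  ]
 [ 0.5111 -0.1606  0.04  ]
 [ 0.404  -0.1562  0.04  ]
 [ 0.4063 -0.0485  0.04  ]] [ 0.45832087 -0.10378071  0.04      ]
jar [[ 0.40162302 -0.51983499  0.065     ]]  decoy [[ 0.6031356  -0.11491715  0.02      ]]
```

```bash
cat >> h.py <<'E'
TC=np.array([0.541,0.224,0.055]); TA=np.radians(5.6)
ex=np.array([np.cos(TA),np.sin(TA),0]); ey=np.array([-np.sin(TA),np.cos(TA),0]); ez=np.array([0,0,1.])
def tub(x,y,z): return TC+x*ex+y*ey+z*ez
HINGE=tub(0,0.14,0.076)
def rod(th): return HINGE+0.14*(-np.cos(th)*ey+np.sin(th)*ez)
E
python3 - <<'E'
from h import *
print(get_joint_pos(), rod(.34))
for yaw in (TA+np.pi/2,TA-np.pi/2):
    q=q_down(yaw)
    for th in (.34,.9,1.42,0):
        print(yaw,th,inverse_kinematics(rod(th)-[0,0,.019],q))
# cup approach IK
c=np.array([0.46,-0.104,0.095])
for az in np.radians(np.arange(-150,181,30)):
  for tilt in np.radians([0,15,30,45,60]):
    z=np.array([np.cos(az)*np.cos(tilt),np.sin(az)*np.cos(tilt),-np.sin(tilt)]); x=np.cross(z,ez); x/=np.linalg.norm(x)
    for s in (1,-1):
        M=np.c_[s*x,np.cross(z,s*x),z]
        j=inverse_kinematics(c+.019*z,qm(M))
        if j is not None: print(np.degrees(az).round(),np.degrees(tilt).round(),s,"camdir z",(-M[2,1]).round(2),np.round(j,2))
E
```

```text
[-1.21099640e+00  4.23683570e-01  1.63049390e+00 -2.57408815e-05
  1.08861233e+00 -1.90020651e-02] [0.54021794 0.2319761  0.17768819]
1.668534764906579 0.34 [ 3.85359481e-01  4.49428441e-01  1.75993014e+00 -4.44089210e-16
  9.32234071e-01 -1.28317528e+00]
1.668534764906579 0.9 [ 4.56975397e-01  3.92303211e-01  1.68087948e+00 -4.44089210e-16
  1.06840996e+00 -1.21155937e+00]
1.668534764906579 1.42 [ 5.55234104e-01  4.02363922e-01  1.59327267e+00 -4.44089210e-16
  1.14595606e+00 -1.11330066e+00]
1.668534764906579 0 [ 3.72233285e-01  5.12657536e-01  1.78927007e+00 -4.44089210e-16
  8.39665051e-01 -1.29630148e+00]
-1.4730578886832142 0.34 [ 3.85359481e-01  4.49428441e-01  1.75993014e+00 -4.44089210e-16
  9.32234071e-01  1.85841737e+00]
-1.4730578886832142 0.9 [ 4.56975397e-01  3.92303211e-01  1.68087948e+00 -4.44089210e-16
  1.06840996e+00  1.93003329e+00]
-1.4730578886832142 1.42 [ 5.55234104e-01  4.02363922e-01  1.59327267e+00 -4.44089210e-16
  1.14595606e+00  2.02829199e+00]
-1.4730578886832142 0 [ 3.72233285e-01  5.12657536e-01  1.78927007e+00 -4.44089210e-16
  8.39665051e-01  1.8452
[... 6585 characters left out ...]
r z -0.5 [-0.31  0.66  1.75  0.11  1.25  1.72]
180.0 0.0 1 camdir z 1.0 [-0.15  1.18  1.3  -0.19  2.22 -1.69]
180.0 0.0 -1 camdir z -1.0 [-0.15  1.18  1.3  -0.19  2.22  1.45]
180.0 15.0 1 camdir z 0.97 [-0.16  1.06  1.37 -0.17  2.01 -1.68]
180.0 15.0 -1 camdir z -0.97 [-0.16  1.06  1.37 -0.17  2.01  1.46]
180.0 30.0 1 camdir z 0.87 [-0.16  0.93  1.48 -0.14  1.78 -1.68]
180.0 30.0 -1 camdir z -0.87 [-0.16  0.93  1.48 -0.14  1.78  1.46]
180.0 45.0 1 camdir z 0.71 [-0.17  0.79  1.6  -0.12  1.53 -1.69]
180.0 45.0 -1 camdir z -0.71 [-0.17  0.79  1.6  -0.12  1.53  1.45]
180.0 60.0 1 camdir z 0.5 [-0.19  0.66  1.74 -0.1   1.26 -1.7 ]
180.0 60.0 -1 camdir z -0.5 [-0.19  0.66  1.74 -0.1   1.26  1.44]
```

Run:
```python
from h import *
q=q_down(TA+np.pi/2)
g=np.array([0,0,.019])
r=rod(.34)
command_gripper(0.36)
move_pose(r+[0,0,.08],q); st("above")
snap("wrist","w1")
```

```text
above t=4.2 tcp [0.5405 0.2313 0.2577] F [ 0.4  0.5 -0. ] w 0.356
```

View pics/w1.png

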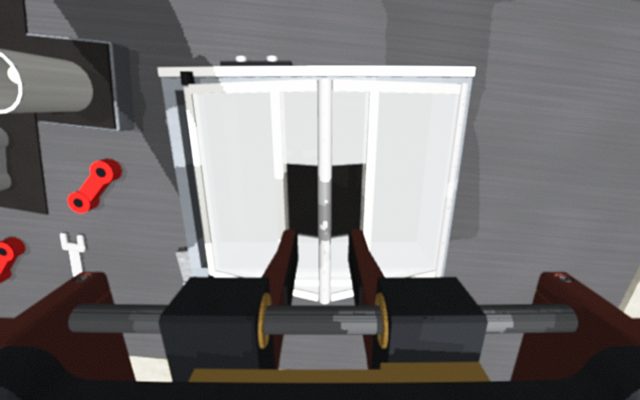

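The rod (column 325) is centred between the fingers, with the notch at rows 165–237. I'll check where along the rod the TCP will land, then pinch and lift.

Run:
```python
from h import *
cp=campose("wrist"); print("notch",onplane(cp,[(325,165),(325,237),(325,201)],.178).round(4), rod(.34))
g=np.array([0,0,.019])
print("hit",movel(rod(.34)-g,v=.1,until_force=8)); st()
command_gripper(0.0); st("grip")
```

```text
notch [[0.5054 0.2296 0.178 ]
 [0.5735 0.2364 0.178 ]
 [0.538  0.2329 0.178 ]] [0.54021794 0.2319761  0.17768819]
hit False
 t=5.4 tcp [0.5407 0.2322 0.1593] F [-0.2  1.1  0.9] w 0.360
grip t=5.8 tcp [0.5404 0.2326 0.1589] F [-0.3  3.5 -0.6] w 0.129
```

Run:
```python
from h import *
g=np.array([0,0,.019])
for th in (.5,.7,.9,1.1,1.25,1.36,1.43):
    movel(rod(th)-g,v=.12); st(th)
```

```text
0.5 t=6.2 tcp [0.5395 0.2411 0.1794] F [ 1.5  1.5 -0. ] w 0.126
0.7 t=6.5 tcp [0.5382 0.2556 0.2026] F [ 0.7 -6.5  4.8] w 0.126
0.9 t=6.9 tcp [0.5364 0.2746 0.223 ] F [ -1.5 -12.4  14. ] w 0.129
1.1 t=7.3 tcp [0.5344 0.2988 0.2388] F [-1.6 -8.9 16.9] w 0.123
1.25 t=7.6 tcp [0.5325 0.3192 0.2468] F [-3.1 -4.3 15.7] w 0.128
1.36 t=7.9 tcp [0.531  0.3344 0.2507] F [-2.4 -2.2 13.8] w 0.123
1.43 t=8.2 tcp [0.5302 0.3434 0.2521] F [-0.5 -2.7 11.3] w 0.128
```

Run:
```python
from h import *
p=get_tcp_pos()
print(movel(p+0.012*ey+[0,0,.001],v=.03,until_force=12)); st()
snap("scene","s2")
```

```text
True
 t=8.4 tcp [0.5301 0.3433 0.2521] F [-0.1 -1.7  3.8] w 0.123
```

View pics/s2.png

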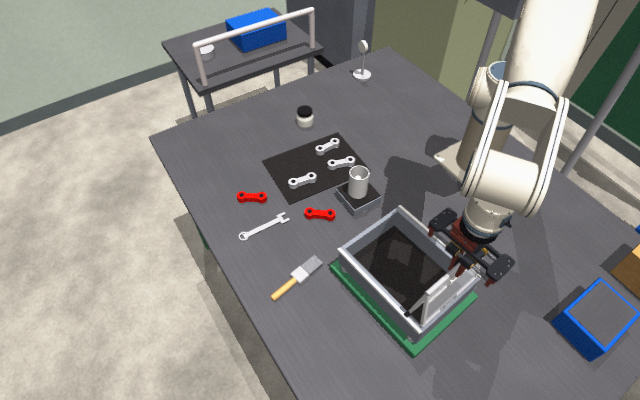

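The cover is folded up at about (450,295). I'll push a little further onto the stop.

Run:
```python
from h import *
p=np.array(get_tcp_pos())
for i in range(4):
    movel(p+0.002*(i+1)*ey,v=.02); st(i)
    f=get_ft_force()
    if f@ey<-12: break
```

```text
0 t=8.7 tcp [0.5301 0.3434 0.2521] F [ 0.4 -7.5  6.1] w 0.129
1 t=8.9 tcp [0.5301 0.3435 0.2521] F [  0.8 -16.3   9.2] w 0.129
```

At the stop, since the force rises with no motion. Next I'll release, retreat, and measure the links and tub from the wrist camera.

Run:
```python
from h import *
p=np.array(get_tcp_pos())
movel(p,v=.05)
command_gripper(0.34); 
movel(get_tcp_pos()+np.array([0,0,.05])); st()
move_pose([0.45,-0.28,0.30],q_down(np.pi/2)); command_gripper(.5); st()
snap("wrist","w3"); snap("top","t3"); snap("scene","s3")
im=cv2.imread("pics/t3.png"); 
cv2.imwrite("pics/z_t3.png",cv2.resize(im[155:275,130:280],None,fx=5,fy=5,interpolation=cv2.INTER_CUBIC))
```

```text
t=10.2 tcp [0.5299 0.3437 0.3019] F [ 0.4 -0.7 -1. ] w 0.339
 t=12.9 tcp [ 0.4501 -0.2799  0.3   ] F [ 0.3 -0.1  0.2] w 0.499
```

View pics/w3.png

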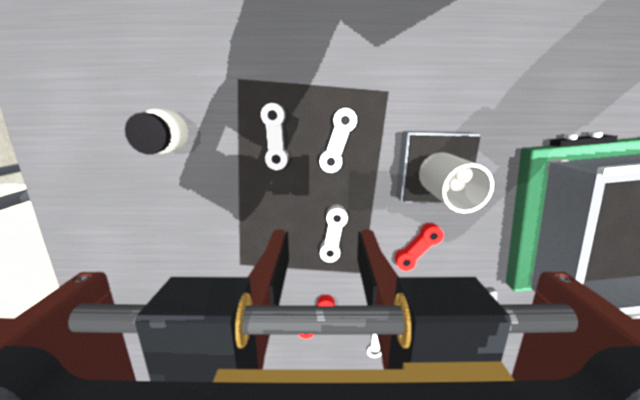

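View pics/z_t3.png

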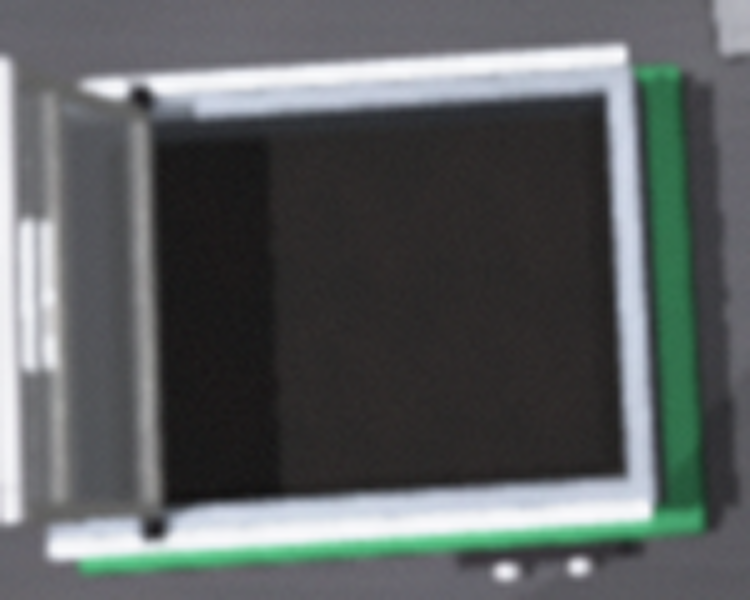

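Cover is back, clear of the tub. Three links on the mat in the wrist view at about (333,235), (338,141) and (275,137). Now an automatic link finder.

```bash
cat >> h.py <<'E'
def find_links(cp,im,z=0.019):
    hsv=cv2.cvtColor(im,cv2.COLOR_RGB2HSV)
    m=((hsv[...,2]>150)&(hsv[...,1]<60)).astype(np.uint8)
    cs,_=cv2.findContours(m,cv2.RETR_EXTERNAL,cv2.CHAIN_APPROX_NONE)
    out=[]
    for c in cs:
        if len(c)<20: continue
        P=onplane(cp,c[:,0,:].astype(float),z)[:,:2].astype(np.float32)
        (cx,cy),(w,h),a=cv2.minAreaRect(P)
        if not(.085<max(w,h)<.118 and .02<min(w,h)<.05): continue
        a=np.radians(a)+(0 if w>h else np.pi/2)
        a=(a+np.pi/2)%np.pi-np.pi/2
        out.append((round(float(cx),4),round(float(cy),4),round(float(np.degrees(a)),1),round(w,3),round(h,3)))
    return out
E
python3 - <<'E'
from h import *
for n in ("wrist","top","scene"):
    print(n,find_links(*snap(n)))
E
```

```text
wrist [(0.8447, 0.1023, 0.6, 0.109, 0.029), (0.5767, -0.2619, -9.8, 0.037, 0.107), (0.4172, -0.257, -18.5, 0.037, 0.104), (0.4111, -0.3547, 1.9, 0.101, 0.036)]
top [(0.577, -0.2636, -10.6, 0.036, 0.102), (0.7466, 0.0354, 11.6, 0.095, 0.043)]
scene [(0.7443, 0.0382, 11.2, 0.095, 0.043), (0.5734, -0.2642, -9.8, 0.032, 0.1), (0.4142, -0.2601, -18.5, 0.034, 0.099), (0.4088, -0.3585, 0.5, 0.095, 0.033), (-0.0322, -0.9916, -44.2, 0.029, 0.096)]
```

```bash
cat >> h.py <<'E'
def pick_place(lx,ly,ldeg,ty):
    a=np.radians(ldeg)+np.pi/2; q=q_down(a); qt=q_down(TA+np.pi/2)
    command_gripper(.6)
    move_pose([lx,ly,.07],q)
    hit=movel([lx,ly,.009],v=.12,until_force=12); print("hit",hit)
    command_gripper(0.0); st("gripped")
    w=get_grip_width()
    if not .2<w<.33: print("BAD GRIP"); return False
    movel([lx,ly,.2],v=.3)
    p=tub(0,ty,0)
    move_pose([p[0],p[1],.2],qt); print("w %.3f"%get_grip_width())
    movel([p[0],p[1],.085],v=.2)
    hit=movel([p[0],p[1],.060],v=.06,until_force=10); st(f"down hit={hit}")
    command_gripper(.36)
    movel([p[0],p[1],.2],v=.3); st("placed")
    return True
E
python3 - <<'E'
from h import *
pick_place(.4105,-.357,1.8,-.102)
move_pose([0.45,-0.28,0.30],q_down(np.pi/2))
print(find_links(*snap("wrist","w4")),find_links(*snap("scene","s4")))
snap("top","t4")
E
```

```text
hit False
gripped t=15.8 tcp [ 0.4105 -0.357   0.0093] F [-0.5  1.6  4.2] w 0.247
w 0.249
down hit=True t=19.6 tcp [0.5512 0.1226 0.0605] F [0.6 0.4 2.4] w 0.248
placed t=20.6 tcp [0.5508 0.1225 0.2003] F [-0.8 -0.9 -0.1] w 0.356
[(0.5765, -0.2616, -9.7, 0.038, 0.108), (0.4174, -0.257, -18.5, 0.037, 0.104)] [(0.7442, 0.0386, 10.0, 0.095, 0.043), (0.5733, -0.2648, -9.0, 0.033, 0.1), (0.4142, -0.2601, -18.5, 0.034, 0.099), (-0.0344, -0.9874, -38.7, 0.025, 0.099)]
```

View pics/t4.png

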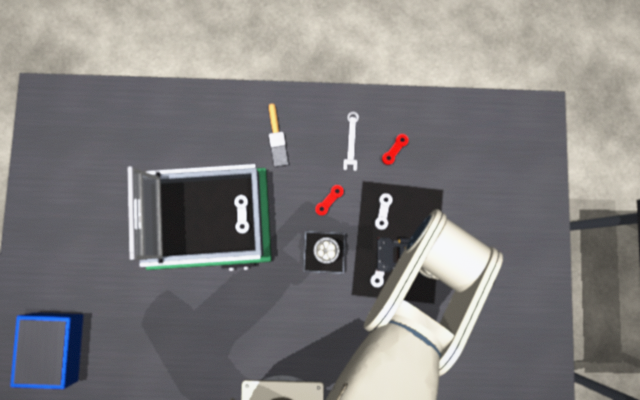

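The first link lies flat in the tub near its −y end (about (241,213)). The other two haven't moved.

Run:
```python
from h import *
ok=pick_place(.416,-.259,-18.6,-.056)
move_pose([0.45,-0.28,0.30],q_down(np.pi/2))
print(find_links(*snap("wrist","w5")),find_links(*snap("scene","s5")))
snap("top","t5")
```

```text
hit False
gripped t=25.0 tcp [ 0.4162 -0.2591  0.0093] F [0.1 1.7 5.3] w 0.249
w 0.249
down hit=True t=28.6 tcp [0.5467 0.1684 0.0605] F [-0.4 -0.3  2.9] w 0.252
placed t=29.6 tcp [0.5463 0.1682 0.2003] F [-0.   0.6 -1. ] w 0.360
[(0.5759, -0.2616, -9.6, 0.038, 0.109)] [(0.7442, 0.0386, 10.0, 0.095, 0.043), (0.5735, -0.2639, -9.8, 0.033, 0.1), (-0.0341, -0.9869, -38.7, 0.026, 0.099)]
```

View pics/t5.png

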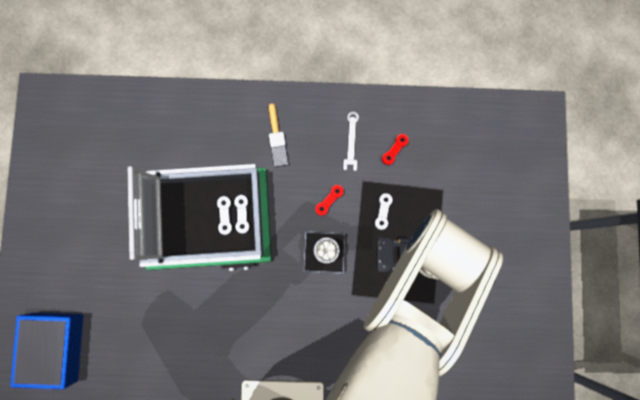

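Both links are in the tub, at (224,214) and (241,213). Next is the last one.

Run:
```python
from h import *
ok=pick_place(.576,-.2625,-9.8,-.008)
move_pose([0.42,-0.38,0.30],q_down(np.pi/2))
snap("wrist","w6");snap("top","t6");snap("scene","s6"); st()
im=cv2.imread("pics/t6.png"); 
cv2.imwrite("pics/z_t6.png",cv2.resize(im[150:290,130:350],None,fx=3.6,fy=3.6,interpolation=cv2.INTER_CUBIC))
# pour IK: cup centre position & orientation
import itertools
S=TC
def ups(az,tilt,phi,s=1):
    h=np.array([np.cos(az),np.sin(az),0]); z=np.cos(tilt)*h-np.sin(tilt)*ez; x=np.cross(z,ez); x/=np.linalg.norm(x)
    M=np.c_[s*x,np.cross(z,s*x),z]
    return R.from_rotvec(h*phi).as_matrix()@M
pc=tub(0,-.06,.17)
for az in range(-30,121,15):
  for tilt in (0,15,30,45):
    for sg in (1,-1):
      js=[]
      for ph in (0,40,80,115,130):
        M=ups(np.radians(az),np.radians(tilt),np.radians(sg*ph)); js.append(inverse_kinematics(pc+.019*M[:,2],qm(M)))
      if all(j is not None for j in js): print(az,tilt,sg,[np.round(j,2).tolist() for j in (js[0],js[2],js[4])])
```

```text
hit False
gripped t=34.3 tcp [ 0.5762 -0.2626  0.0093] F [-0.3  0.3  3.8] w 0.253
w 0.251
down hit=True t=38.0 tcp [0.542  0.2161 0.0605] F [0.1 1.  3.5] w 0.251
placed t=39.0 tcp [0.5416 0.216  0.2003] F [ 0.1 -0.1 -0.1] w 0.357
 t=41.4 tcp [ 0.4205 -0.3794  0.2999] F [-0.1 -0.  -0.4] w 0.359
-30 0 1 [[0.78, 0.77, 2.14, 4.45, 1.51, -1.79], [0.78, 0.77, 2.14, 4.45, 1.51, -0.39], [0.78, 0.77, 2.14, 4.45, 1.51, 0.48]]
-15 0 1 [[0.7, 0.77, 2.28, 4.1, 1.52, -1.64], [0.7, 0.77, 2.28, 4.1, 1.52, -0.24], [0.7, 0.77, 2.28, 4.1, 1.52, 0.63]]
-15 15 1 [[0.68, 0.57, 2.29, 4.16, 1.15, -1.82], [0.53, 0.76, 2.39, 3.68, 1.53, -0.16], [0.57, 0.93, 2.33, 3.79, 1.83, 0.75]]
-15 30 1 [[0.62, 0.39, 2.25, 4.36, 0.79, -2.12], [0.29, 0.73, 2.45, 3.17, 1.52, -0.15], [0.38, 1.07, 2.32, 3.39, 2.14, 0.69]]
0 0 1 [[0.53, 0.8, 2.39, 3.67, 1.61, -1.55], [0.53, 0.8, 2.39, 3.67, 1.61, -0.15], [0.53, 0.8, 2.39, 3.67, 1.61, 0.72]]
0 15 1 [[0.52, 0.55, 2.4, 3.69, 1.14, -1.67], [0.28, 0.77, 2.44, 3.17, 1.6, -0.17], [0.34, 0.96, 2.39, 3.29, 1.94, 0.71]]
0 30 1 [[0.47, 0.35, 2.34, 3.83, 0.67, -1.9], [0.03, 0.72, 2.42, 2.
[... 3357 characters left out ...]
, [-0.07, 0.94, 1.39, 0.85, 2.07, 0.42], [-0.09, 1.1, 1.42, 1.1, 2.27, 1.21]]
105 45 1 [[-0.08, 0.52, 1.75, 0.77, 1.29, -0.72], [0.01, 0.98, 1.27, 0.68, 2.2, 0.39], [-0.01, 1.18, 1.31, 1.07, 2.48, 1.17]]
120 0 1 [[-0.14, 0.93, 1.53, 1.02, 1.97, -1.0], [-0.14, 0.93, 1.53, 1.02, 1.97, 0.4], [-0.14, 0.93, 1.53, 1.02, 1.97, 1.27]]
120 15 1 [[-0.13, 0.81, 1.56, 0.91, 1.8, -0.96], [-0.07, 0.96, 1.39, 0.86, 2.1, 0.4], [-0.08, 1.04, 1.4, 1.0, 2.2, 1.26]]
120 30 1 [[-0.1, 0.69, 1.59, 0.78, 1.62, -0.91], [0.01, 1.0, 1.27, 0.69, 2.22, 0.37], [-0.01, 1.14, 1.29, 0.97, 2.42, 1.23]]
120 45 1 [[-0.04, 0.58, 1.64, 0.65, 1.45, -0.82], [0.09, 1.02, 1.17, 0.5, 2.32, 0.28], [0.07, 1.21, 1.21, 0.92, 2.62, 1.16]]
```

View pics/z_t6.png

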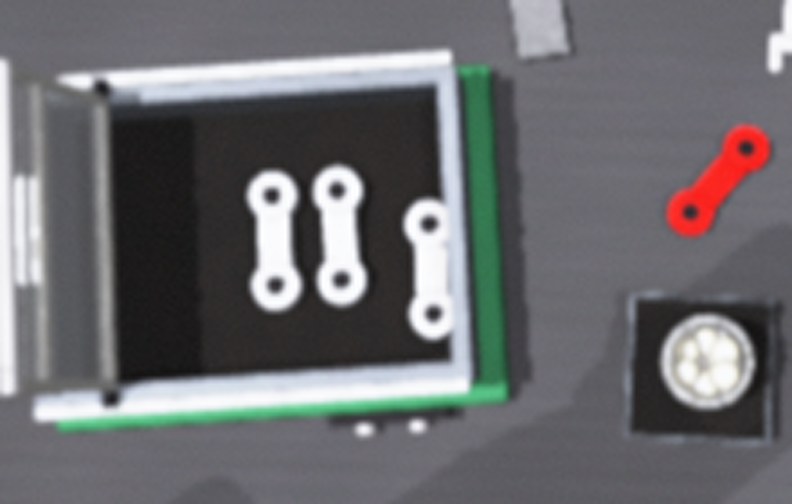

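View pics/w6.png

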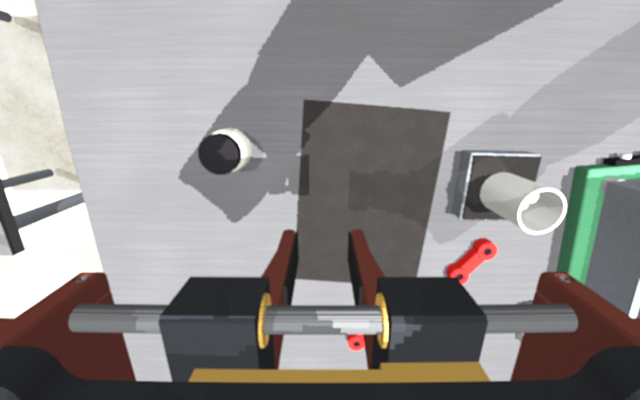

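The third link is in and the mat is empty. But the first link has been knocked towards the −y wall and appears to overlap the rim, so I need a closer look.

Run:
```python
import cv2
im=cv2.imread("pics/s6.png"); cv2.imwrite("pics/z_s6.png",cv2.resize(im[200:330,325:485],None,fx=4.5,fy=4.5,interpolation=cv2.INTER_CUBIC))
im=cv2.imread("pics/t6.png"); cv2.imwrite("pics/z2_t6.png",cv2.resize(im[165:265,215:275],None,fx=6,fy=6,interpolation=cv2.INTER_CUBIC))
```

```text
(no output)
```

View pics/z_s6.png

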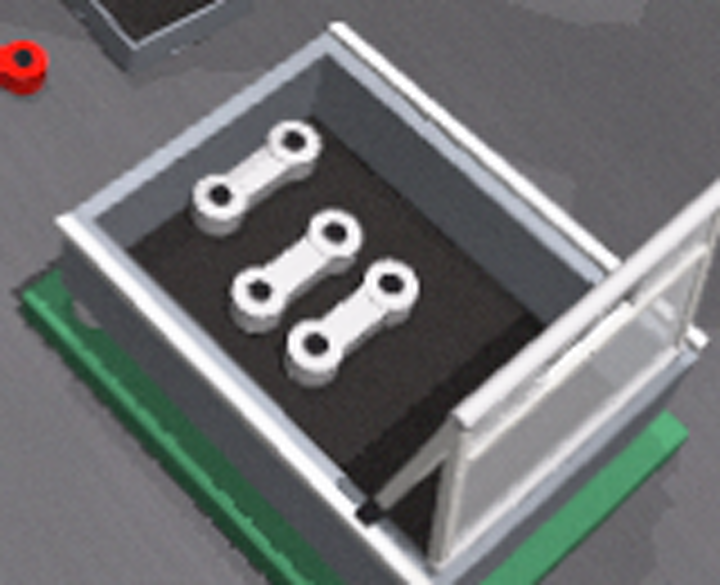

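View pics/z2_t6.png

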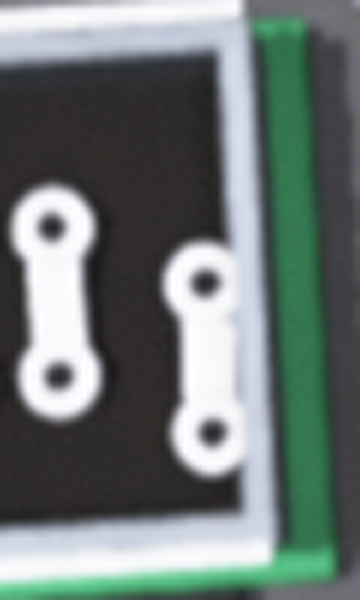

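The scene view shows that link lying flat on the tub floor near the wall, with the rim hiding part of it from above. So all three links are inside. Next I plan the cup grasp from the far side (tool pointing back at the base, camera up), with the pour tilting about the jaw axis towards −x.

```bash
cat >> h.py <<'E'
def Mtool(az,tilt):
    h=np.array([np.cos(az),np.sin(az),0]); z=np.cos(tilt)*h-np.sin(tilt)*ez; x=np.cross(h,ez)
    return np.c_[x,np.cross(z,x),z]
def cup_pose(c,az,tilt,back=0.):
    """tcp pose with grasp point at c"""
    M=Mtool(az,tilt); return c+(.019-back)*M[:,2],qm(M)
E
python3 - <<'E'
from h import *
t=campose("top");s=campose("scene")
im=cv2.imread("pics/s6.png"); cv2.imwrite("pics/z_cup.png",cv2.resize(im[155:220,325:395],None,fx=8,fy=8,interpolation=cv2.INTER_CUBIC))
print(onplane(t,[(326.7,250.3)],.132), onplane(campose("wrist"),[(542,211)],.132), get_joint_pos().round(2))
c=np.array([.461,-.104,.093])
az=np.radians(167); tl=np.radians(20)
for cc,a,ti,b in [(c+[0,0,.15],az,tl,.12),(c,az,tl,.10),(c,az,tl,0),(c+[0,0,.12],az,tl,0)]:
    print(np.round(inverse_kinematics(*cup_pose(cc,a,ti,b)),2))
for ti in (20,60,90,110,135,140):
    j=inverse_kinematics(*cup_pose(tub(.035,-.04,.2 if ti<50 else .12),TA+np.pi,np.radians(ti)));print(ti,None if j is None else np.round(j,2))
E
```

```text
[[ 0.46174972 -0.10512272  0.132     ]] [[ 0.46067555 -0.10261747  0.132     ]] [-0.76  0.26  1.69  0.    1.2  -2.33]
[-0.24  0.92  1.07 -0.01  2.37 -1.59]
[-0.24  1.08  1.13 -0.01  2.15 -1.58]
[-0.24  1.02  1.39 -0.01  1.95 -1.58]
[-0.24  0.85  1.42 -0.01  2.09 -1.58]
20 [ 0.23  0.98  1.01  0.18  2.36 -1.4 ]
60 [ 0.26  0.72  1.38  0.08  1.57 -1.43]
90 [ 0.29  0.48  1.71 -0.    0.95 -1.38]
110 [ 0.33  0.38  1.94 -0.17  0.49 -1.2 ]
135 [0.39 0.4  2.18 3.95 0.29 0.99]
140 [0.4  0.43 2.22 3.74 0.42 1.21]
```

View pics/z_cup.png

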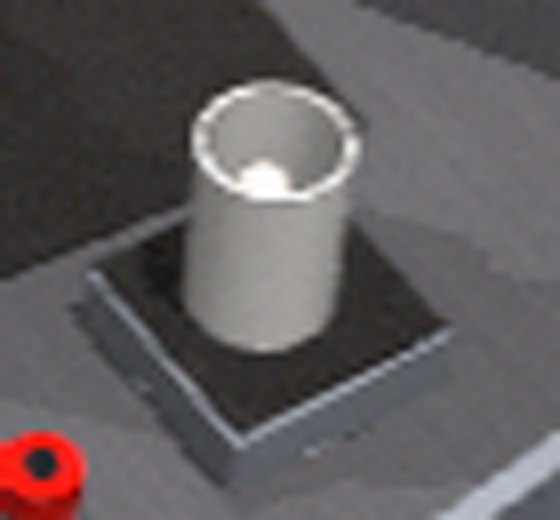

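Run:
```python
from h import *
c=np.array([.461,-.104,.096])
az=np.radians(167)
for tl in (5,8,10):
  for cc,b in [(c+[0,0,.15],.12),(c,.10),(c,0)]:
    j=inverse_kinematics(*cup_pose(cc,az,np.radians(tl),b));print(tl,None if j is None else np.round(j,2))
for x,z in ((.035,.12),(.05,.1),(.05,.14)):
  for ti in (90,110,115,120,125,130):
    j=inverse_kinematics(*cup_pose(tub(x,-.04,z),TA+np.pi,np.radians(ti)));print(x,z,ti,None if j is None else np.round(j,2))
for ti in (8,20,30,45):
    j=inverse_kinematics(*cup_pose(tub(.04,-.04,.2),TA+np.pi,np.radians(ti)));print(ti,None if j is None else np.round(j,2))
```

```text
5 [-0.24  1.07  1.   -0.02  2.55 -1.59]
5 [-0.24  1.24  1.01 -0.02  2.38 -1.58]
5 [-0.24  1.15  1.31 -0.02  2.17 -1.58]
8 [-0.24  1.04  1.01 -0.02  2.52 -1.59]
8 [-0.24  1.21  1.03 -0.02  2.33 -1.58]
8 [-0.24  1.12  1.32 -0.01  2.13 -1.58]
10 [-0.24  1.02  1.02 -0.02  2.5  -1.59]
10 [-0.24  1.19  1.04 -0.01  2.31 -1.58]
10 [-0.24  1.1   1.33 -0.01  2.1  -1.58]
0.035 0.12 90 [ 0.29  0.48  1.71 -0.    0.95 -1.38]
0.035 0.12 110 [ 0.33  0.38  1.94 -0.17  0.49 -1.2 ]
0.035 0.12 115 [ 0.34  0.37  1.99 -0.29  0.37 -1.08]
0.035 0.12 120 [ 0.35  0.36  2.04 -0.52  0.26 -0.84]
0.035 0.12 125 [ 0.37  0.37  2.09 -1.05  0.18 -0.31]
0.035 0.12 130 [0.38 0.38 2.14 4.43 0.19 0.5 ]
0.05 0.1 90 [ 0.29  0.53  1.69 -0.    0.93 -1.38]
0.05 0.1 110 [ 0.32  0.43  1.92 -0.17  0.46 -1.2 ]
0.05 0.1 115 [ 0.34  0.42  1.97 -0.3   0.34 -1.07]
0.05 0.1 120 [ 0.35  0.42  2.02 -0.58  0.23 -0.79]
0.05 0.1 125 [ 0.36  0.42  2.07 -1.22  0.16 -0.14]
0.05 0.1 130 [0.37 0.43 2.12 4.25 0.19 0.68]
0.05 0.14 90 [ 0.29  0.48  1.67 -0.    1.   -1.38]
0.05 0.14 110 [ 0.32  0.37  1.89 -0.15  0.54 -1.23]
0.05 0.14 115 [ 0.34  0.36  1.95 -0.24  0.42 -1.13]
0.05 0.14 120 [ 0.35  0.35  2.   -0.42  0.31 -0.96]
0.05 0.14 125 [ 0.36  0.35  2.05 -0.79  0.21 -0.58]
0.05 0.14 130 None
8 [ 0.23  1.08  0.95  0.23  2.53 -1.36]
20 [ 0.23  0.99  1.    0.18  2.37 -1.39]
30 [ 0.24  0.91  1.06  0.15  2.21 -1.41]
45 [ 0.24  0.78  1.18  0.11  1.97 -1.42]
```

Run:
```python
from h import *
c=np.array([.461,-.1045,.096]); az=np.radians(167); tl=np.radians(10)
command_gripper(1.0)
move_pose([.60,-.2,.32],q_down(np.radians(77)))
print(get_joint_pos().round(2))
move_pose(*cup_pose(c+[0,0,.15],az,tl,.12)); st()
p,q=cup_pose(c,az,tl,.10); print(movel(p,q,v=.15,until_force=8)); st("pre")
snap("wrist","w7");snap("scene","s7")
```

```text
[-0.34  0.34  1.52 -0.    1.28 -1.69]
 t=44.5 tcp [ 0.5578 -0.1278  0.264 ] F [ 0.4 -0.1  0.5] w 1.004
False
pre t=45.6 tcp [ 0.5393 -0.1226  0.111 ] F [ 0.  -0.2 -0.6] w 1.001
```

View pics/w7.png

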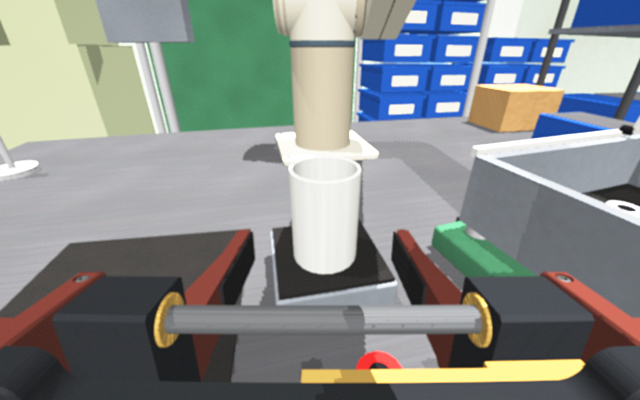

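View pics/s7.png

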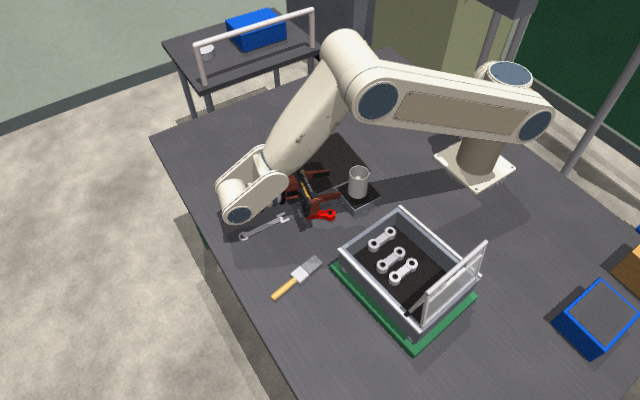

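The cup is centred between the fingers (column 325, fingers at 253 and 395). The wrist clears the spanner. Now to grasp.

Run:
```python
from h import *
c=np.array([.461,-.1045,.096]); az=np.radians(167); tl=np.radians(10)
p,q=cup_pose(c,az,tl); print(movel(p,v=.1,until_force=8)); st("at")
command_gripper(0.); st("grip")
movel(p+[0,0,.03],v=.06); st("lift")
snap("wrist","w8");snap("scene","s8")
```

```text
False
at t=46.9 tcp [ 0.4433 -0.1004  0.0927] F [0.1 0.2 0.8] w 0.997
grip t=47.4 tcp [ 0.4428 -0.1002  0.0927] F [ 0.8  1.7 -0. ] w 0.698
lift t=48.1 tcp [ 0.4428 -0.1003  0.1228] F [ 0.1 -0.4 -3.1] w 0.695
```

View pics/s8.png

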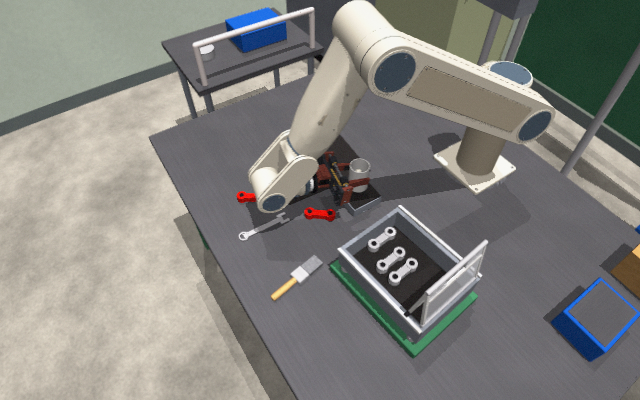

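Run:
```python
from h import *
c=np.array([.461,-.1045,.096]); az=np.radians(167); tl=np.radians(10)
p,q=cup_pose(c+[0,0,.19],az,tl); movel(p,v=.2); st("up")
AZ=np.radians(197)
def P(ti,z): return cup_pose(tub(.03,-.06,z),AZ,np.radians(ti))
for ti,z in [(10,.235),(45,.2),(70,.15),(85,.12)]:
    j=inverse_kinematics(*P(ti,z)); print(ti,np.round(j,2)) 
    move_pose(*P(ti,z)); st(ti)
snap("scene","s9");snap("wrist","w9");snap("top","t9")
```

```text
up t=49.1 tcp [ 0.4424 -0.1002  0.2817] F [-0.3 -0.5 -3.4] w 0.698
10 [ 0.27  1.01  0.99 -0.04  2.54 -1.61]
10 t=50.3 tcp [0.5588 0.1603 0.2863] F [-0.5 -1.1 -2.8] w 0.700
45 [ 0.27  0.76  1.21 -0.02  1.96 -1.6 ]
45 t=50.9 tcp [0.5636 0.1614 0.2424] F [-0.7 -0.5 -2.5] w 0.696
70 [ 0.27  0.59  1.49 -0.01  1.41 -1.6 ]
70 t=51.5 tcp [0.57   0.1648 0.1864] F [ 0.3  0.4 -2.6] w 0.698
85 [ 0.26  0.5   1.67 -0.    1.05 -1.6 ]
85 t=51.9 tcp [0.5753 0.1667 0.1559] F [ 0.   0.9 -2.9] w 0.696
```

View pics/s9.png

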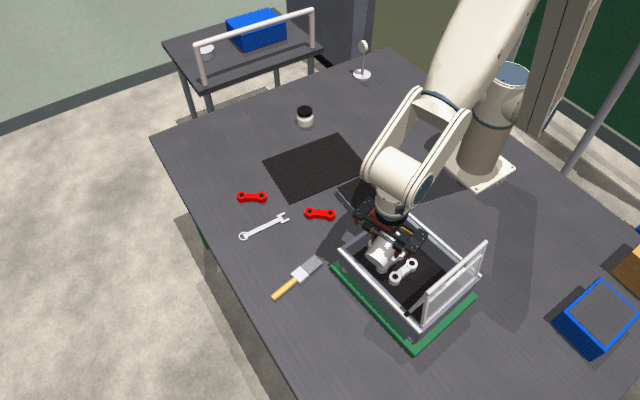

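View pics/w9.png

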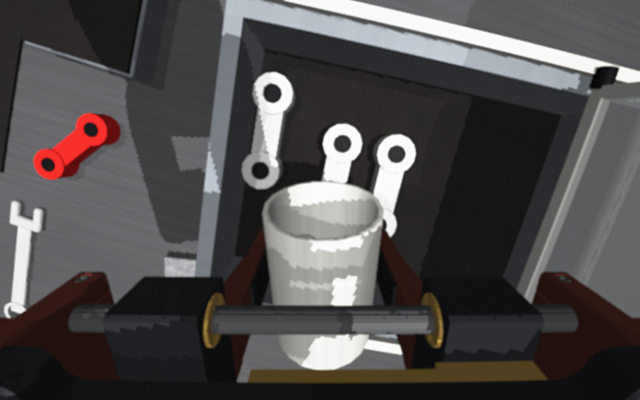

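The cup is tipped 75° above the links, mouth well inside the tub. I'll tip it further slowly.

Run:
```python
from h import *
AZ=np.radians(197)
def P(ti,z): return cup_pose(tub(.03,-.06,z),AZ,np.radians(ti))
for ti,z in [(92,.11),(97,.105),(102,.10),(107,.10),(112,.10),(118,.10),(124,.10)]:
    j=inverse_kinematics(*P(ti,z)); print(None if j is None else np.round(j,2))
    move_pose(*P(ti,z)); wait(.5); st(ti)
wait(.8);st()
snap("scene","s10");snap("wrist","w10");snap("top","t10")
```

```text
[ 0.26  0.47  1.76  0.    0.87 -1.61]
92 t=52.9 tcp [0.5775 0.1674 0.146 ] F [ 0.5 -0.6 -1.9] w 0.695
[ 0.26  0.45  1.82  0.01  0.75 -1.61]
97 t=53.6 tcp [0.5791 0.1679 0.1412] F [ 0.5 -0.6 -2.9] w 0.703
[ 0.26  0.43  1.88  0.01  0.62 -1.62]
102 t=54.4 tcp [0.5806 0.1684 0.1365] F [ 0.6  0.3 -2.8] w 0.695
[ 0.26  0.41  1.94  0.02  0.5  -1.63]
107 t=55.1 tcp [0.5822 0.1689 0.1369] F [ 0.3 -0.3 -1.9] w 0.695
[ 0.25  0.4   1.99  0.04  0.37 -1.65]
112 t=55.9 tcp [0.5836 0.1693 0.1374] F [-0.5 -1.  -1.2] w 0.693
[ 0.25  0.39  2.06  0.1   0.21 -1.71]
118 t=56.6 tcp [0.5854 0.1699 0.1383] F [ 0.3 -0.9 -1.4] w 0.696
NoneTraceback (most recent call last):
  File "<stdin>", line 6, in <module>
station.MotionError: the arm cannot take that pose within its joint ranges
```

Run:
```python
from h import *
wait(.5)
snap("scene","s10");snap("wrist","w10");snap("top","t10");st()
im=cv2.imread("pics/s10.png"); cv2.imwrite("pics/z_s10.png",cv2.resize(im[190:330,325:485],None,fx=4.2,fy=4.2,interpolation=cv2.INTER_CUBIC))
```

```text
t=57.3 tcp [0.5853 0.1698 0.1382] F [-0.2  0.8 -1.2] w 0.700
```

View pics/z_s10.png

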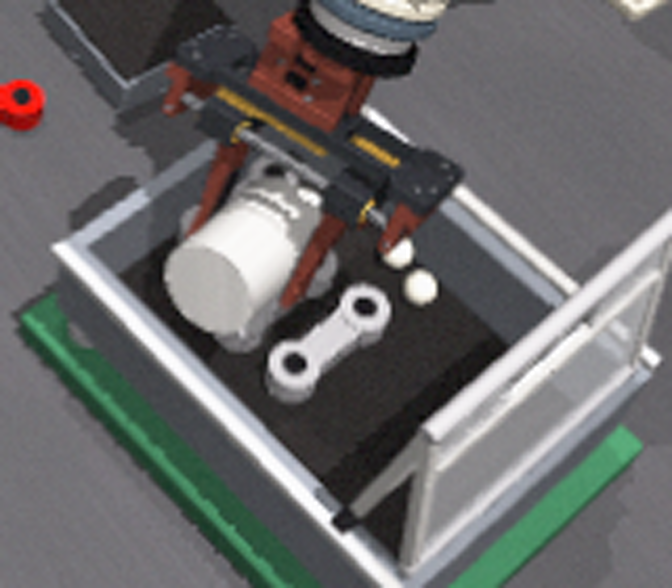

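View pics/w10.png

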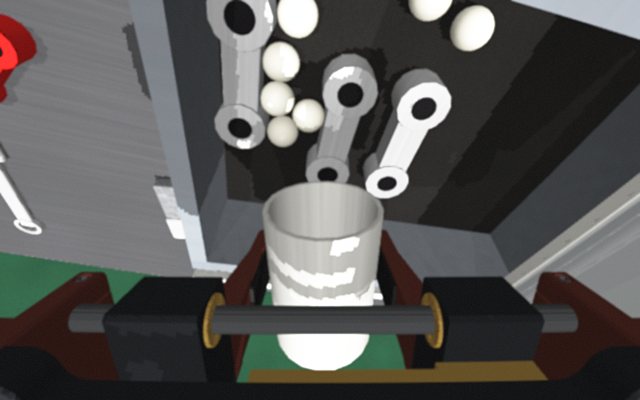

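Seven balls are visible in the tub, and the wrist force has dropped to −1.2 N, which is the bare cup's weight. I'll right the cup and count again.

Run:
```python
from h import *
AZ=np.radians(197)
def P(ti,z): return cup_pose(tub(.03,-.06,z),AZ,np.radians(ti))
for ti,z in [(100,.13),(70,.18),(45,.22)]:
    move_pose(*P(ti,z)); st(ti)
snap("wrist","w11")
move_pose(*P(10,.24))
c=np.array([.461,-.1045,.096]); az=np.radians(167); tl=np.radians(10)
p,q=cup_pose(c+[0,0,.19],az,tl); move_pose(p,q); st("over stand")
snap("scene","s11");snap("top","t11")
im=cv2.imread("pics/t11.png"); 
cv2.imwrite("pics/z_t11.png",cv2.resize(im[150:290,130:350],None,fx=3.6,fy=3.6,interpolation=cv2.INTER_CUBIC))
im=cv2.imread("pics/s11.png"); cv2.imwrite("pics/z_s11.png",cv2.resize(im[190:330,325:485],None,fx=4.2,fy=4.2,interpolation=cv2.INTER_CUBIC))
```

```text
100 t=57.9 tcp [0.5796 0.1682 0.1658] F [-0.3  0.8 -1. ] w 0.697
70 t=58.6 tcp [0.5693 0.165  0.2155] F [ 1.1 -1.4 -1.8] w 0.699
45 t=59.1 tcp [0.5632 0.1631 0.2602] F [ 0.2 -0.4 -1.7] w 0.692
over stand t=60.9 tcp [ 0.4434 -0.0994  0.2832] F [-0.3  0.1 -1.3] w 0.699
```

View pics/z_t11.png

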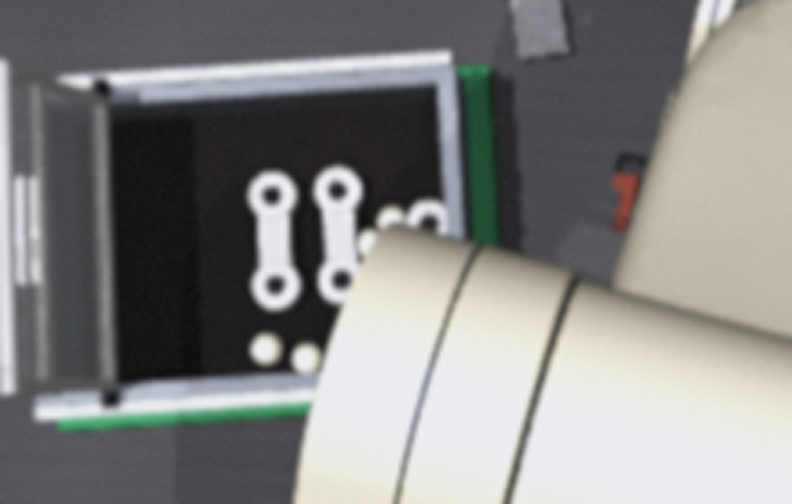

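View pics/z_s11.png

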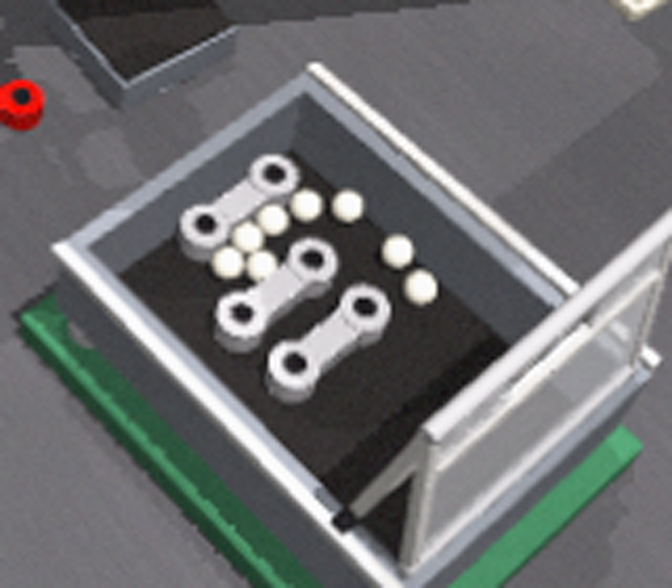

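View pics/s11.png

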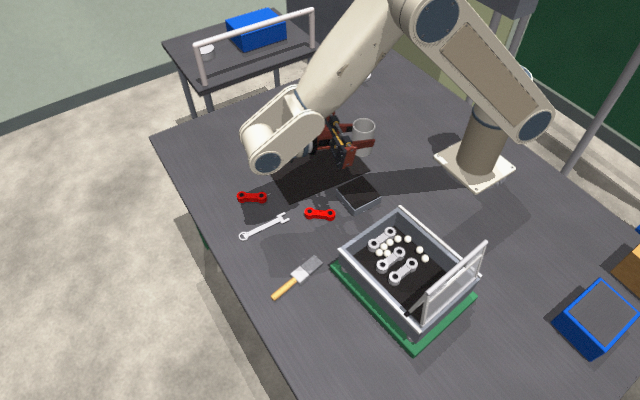

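All eight balls are in the tub: six between the links and two on the near side. Now the cup goes back on its stand.

Run:
```python
from h import *
c=np.array([.460,-.1045,.096]); az=np.radians(167); tl=np.radians(10)
p,q=cup_pose(c,az,tl)
movel(p+[0,0,.02],q,v=.2); wait(.2); st()
print(movel(p-[0,0,.004],v=.03,until_force=5)); st("down")
snap("wrist","w12")
```

```text
t=62.2 tcp [ 0.4423 -0.1004  0.1137] F [-0.8 -0.1 -1.3] w 0.695
True
down t=62.9 tcp [ 0.4414 -0.1002  0.0927] F [1.3 0.6 3.9] w 0.695
```

View pics/w12.png

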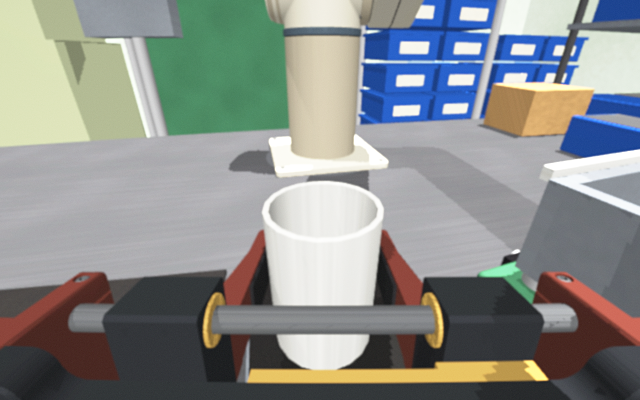

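Run:
```python
from h import *
c=np.array([.460,-.1045,.096]); az=np.radians(167); tl=np.radians(10)
command_gripper(1.0); st("open")
p0=np.array(get_tcp_pos()); z=Rnow()[:,2]
movel(p0-.10*z,v=.15); snap("wrist","w13")
movel(p0-.10*z+[0,0,.17],v=.25)
move_pose(rod(1.42)+[0.0,0,.06]-.10*ey,q_down(TA+np.pi/2)); command_gripper(.36)
snap("scene","s13"); snap("top","t13"); st()
```

```text
open t=63.5 tcp [ 0.4413 -0.1002  0.0922] F [-0.6  0.3  0.5] w 0.999
 t=67.7 tcp [0.5391 0.2429 0.3294] F [-0.1  0.3 -0. ] w 0.361
```

View pics/s13.png

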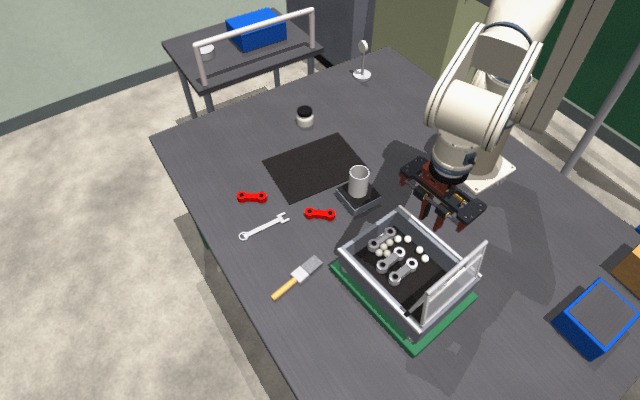

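View pics/t13.png

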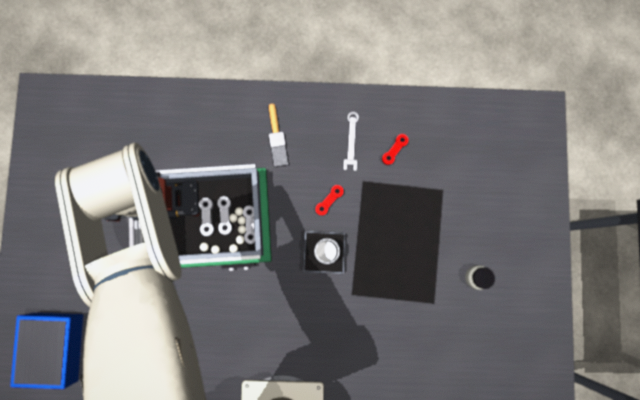

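Cup upright and empty on its stand, tub contents in place. Now I'll pinch the rod and fold the cover shut.

Run:
```python
from h import *
g=np.array([0,0,.019]); r=np.array([.5301,.3434,.2521])
print("model",rod(1.42)-g)
d=r-(rod(1.42)-g)
move_pose(r+[0,0,.055],q_down(TA+np.pi/2)); 
print(movel(r,v=.1,until_force=8)); st("at rod")
command_gripper(0.); st("grip")
for th in (1.3,1.15,1.0,.85,.7,.55,.4,.25,.12,.05):
    movel(rod(th)-g+d*(th/1.42),v=.12); st(th)
snap("scene","s14")
```

```text
model [0.52939072 0.34240065 0.25041125]
False
at rod t=68.9 tcp [0.5305 0.3433 0.2526] F [ 0.2 -0.1 -0.1] w 0.359
grip t=69.4 tcp [0.5303 0.3434 0.2527] F [-1.  -1.7  3.4] w 0.126
1.3 t=69.7 tcp [0.5319 0.3263 0.2487] F [-0.4 -2.5  4.2] w 0.127
1.15 t=70.0 tcp [0.5337 0.3068 0.241 ] F [ 1.3 -1.8  2.3] w 0.128
1.0 t=70.3 tcp [0.5354 0.2886 0.2306] F [ 3.   0.1 -1.3] w 0.129
0.85 t=70.6 tcp [0.537  0.2718 0.2175] F [ 4.4  0.3 -2.6] w 0.131
0.7 t=71.0 tcp [0.5383 0.2571 0.2022] F [ 4.5  2.8 -5.1] w 0.130
0.55 t=71.3 tcp [0.5394 0.2447 0.1847] F [ 3.8  4.5 -5.1] w 0.126
0.4 t=71.6 tcp [0.5402 0.2352 0.1657] F [ 3.5  4.6 -4.2] w 0.126
0.25 t=71.9 tcp [0.5408 0.2287 0.1457] F [ 2.6  6.5 -3.8] w 0.126
0.12 t=72.2 tcp [0.5411 0.2256 0.1278] F [ 2.5  7.7 -3.6] w 0.128
0.05 t=72.5 tcp [0.5412 0.2249 0.1182] F [ 1.8  8.1 -2. ] w 0.130
```

View pics/s14.png

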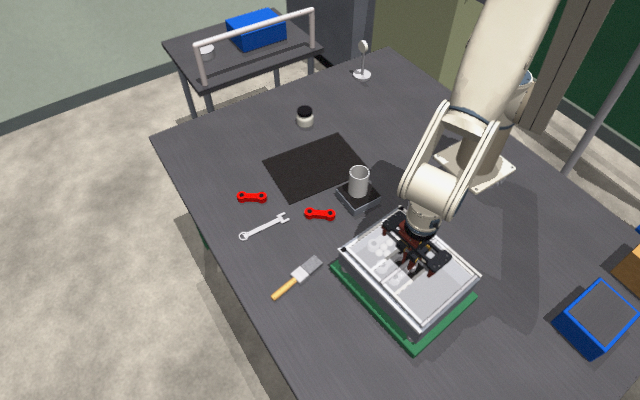

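Nearly shut; I'll press down onto the stop.

Run:
```python
from h import *
p=np.array(get_tcp_pos())
for i in range(1,11):
    movel(p-[0,0,.0015*i],v=.02); f=get_ft_force(); st(i)
    if f[2]>12: break
```

```text
1 t=72.8 tcp [0.5412 0.2249 0.1163] F [ 3.2  4.3 -1.9] w 0.125
2 t=73.1 tcp [0.5411 0.2249 0.1151] F [ 2.5  3.4 -2.6] w 0.132
3 t=73.3 tcp [0.5411 0.2249 0.1137] F [ 1.7  3.  -0.3] w 0.125
4 t=73.6 tcp [0.5412 0.2249 0.1127] F [-0.9  2.5  4.3] w 0.127
5 t=73.8 tcp [0.5413 0.2249 0.1124] F [-4.2  1.3 16. ] w 0.128
```

Run:
```python
from h import *
command_gripper(.36); st("open")
p=np.array(get_tcp_pos())
movel(p+[0,0,.09],v=.12); st()
cp,_=snap("wrist","w15")
move_pose([.40,-.25,.35],q_down(np.pi/2)); st()
snap("scene","s15"); snap("top","t15")
im=cv2.imread("pics/s15.png"); cv2.imwrite("pics/z_s15.png",cv2.resize(im[150:330,325:485],None,fx=3.3,fy=3.3,interpolation=cv2.INTER_CUBIC))
im=cv2.imread("pics/t15.png"); cv2.imwrite("pics/z_t15.png",cv2.resize(im[155:275,130:350],None,fx=3.6,fy=3.6,interpolation=cv2.INTER_CUBIC))
```

```text
open t=74.3 tcp [0.541  0.2247 0.1105] F [ 0.7  0.1 -0.2] w 0.356
 t=75.2 tcp [0.5405 0.2246 0.1999] F [-0.4  0.6  0.6] w 0.361
 t=77.2 tcp [ 0.4003 -0.2495  0.3497] F [0.2 0.6 0.6] w 0.358
```

View pics/z_s15.png

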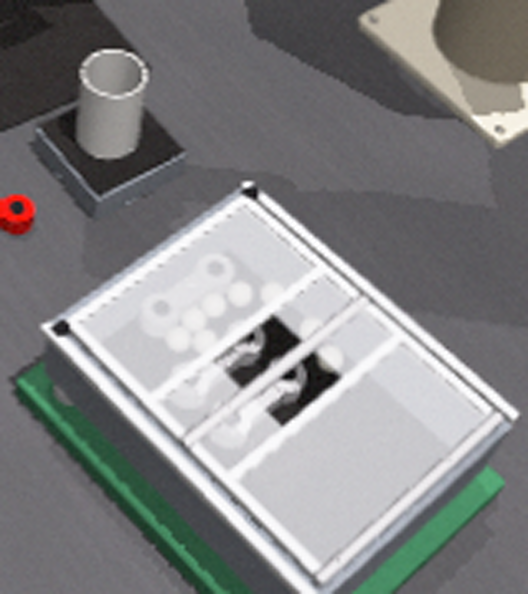

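View pics/z_t15.png

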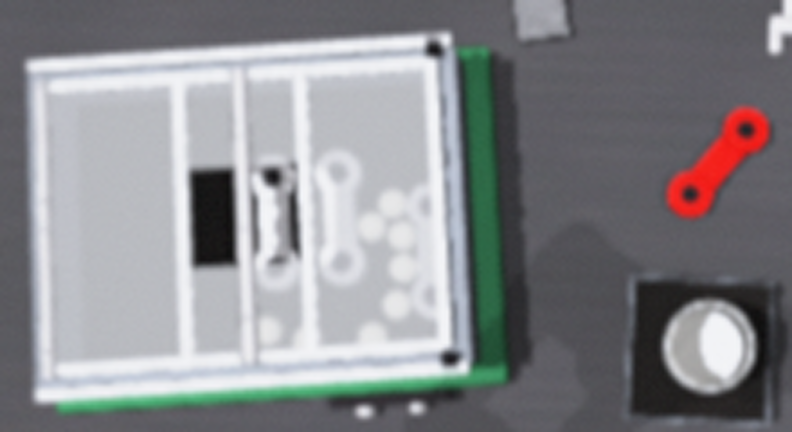

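View pics/s15.png

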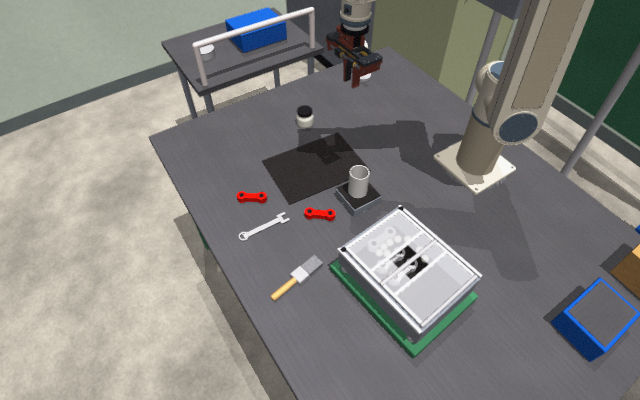

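Run:
```python
from h import *
t=campose("top"); s=campose("scene")
a=lambda x,y:(130+x/3.6,155+y/3.6); b=lambda x,y:(325+x/3.3,150+y/3.3)
A=tri([t,s],[a(239,66),b(189,441)]);B=tri([t,s],[a(250,363),b(367,299)]);print(A,B,(A+B)/2,rod(0))
```

```text
[0.64382474 0.23534759 0.13554393] [0.43665797 0.2154465  0.1306445 ] [0.54024135 0.22539704 0.13309422] [0.541 0.224 0.131]
```

The triangulated rod height of 0.133 m agrees with shut. I'll confirm by touching the rod with shut fingers and pressing lightly.

Run:
```python
from h import *
q=q_down(TA)  # shut fingers, pads along the rod
command_gripper(0.)
r=rod(0)
move_pose(r+[0,0,.06],q); movel(r+[0,0,.02],v=.1); wait(.2)
print(movel(r+[0,0,-.004],v=.02,until_force=10)); st("touch")
wait(.2); st()
movel(r+[0,0,.08],v=.12); move_pose([.40,-.25,.35],q_down(np.pi/2)); 
snap("scene","s16"); st()
```

```text
True
touch t=81.5 tcp [0.5411 0.224  0.1368] F [-2.  -0.7  9.7] w 0.004
 t=81.7 tcp [0.541  0.224  0.1368] F [-2.1 -0.8  8.2] w 0.005
 t=84.6 tcp [ 0.4002 -0.2496  0.3497] F [-0.3 -0.3  1.1] w 0.005
```

View pics/s16.png

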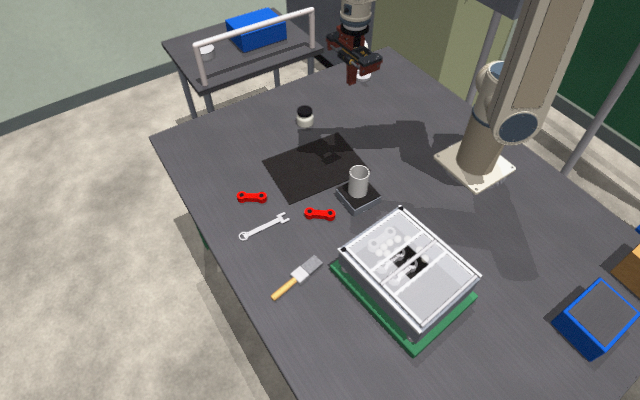

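The rod's top is at 0.1368 m against 0.137 m expected for shut, so the cover is closed. The scene is as wanted, so I'm handing in.

```bash
python3 -c "
from station import *
job_done(); print(get_time())"
```

```text
the job is handed in; nothing more can be done
the job is handed in; nothing more can be done
```

The job is handed in: the tub is loaded, its cover is shut, and the empty cup is back on its stand. The last clock reading was about 85 s of the 208 s allowed.

- **Cover opened:** I pinched the fold rod and swung the cover back to its stop, where the push force rose with no further movement.
- **Links:** Three were on the mat and all three were laid flat in the tub. The first was later knocked a few centimetres towards the −y wall. The side view showed it still flat on the tub floor, so I left it.
- **Balls:** I tipped them in after the links and counted all eight in the tub. The wrist force also dropped to the weight of the bare cup.
- **Cup:** It stands upright and empty on its stand.
- **Cover shut:** A touch on the rod put its top at 136.8 mm, against 137 mm expected when flat. Triangulating the rod from two cameras gave about 133 mm against 131 mm expected, within the calibration error.

In the last picture the jar, the spanner, the brush and the red look-alikes were where they started. No check failed. One tilt step past 118° was refused as out of reach, but the cup had already emptied by then.

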